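# Gauge a glass bead and sort it by fit

## Robot

A 6-joint arm with a two-finger parallel gripper is mounted at the origin on the work surface. World frame = base frame: x ahead of the robot, y to its left, z up, the work surface at z = 0. Lengths are in m, angles in rad, forces in N, time in s.
With the tool pointing down it reaches from about 0.2 to 0.875 m from the base axis. Payload 3.4 kg.
Tool frame: the origin (TCP) lies at the very end of the fingers, on their centre line; the grasp point (between the pads) lies arm.hold_point_z behind it (arm.hold_point_z is the distance from the TCP to the grasp point, in m); z points along the fingers, y is the line along which they close (so a half turn about z gives the same grasp; the last joint's range is limited). The gripper opens to 94 mm and grips with 3 to 60 N. Pads are 16 mm wide; open, the fingers measure 119 mm over their backs; the gripper's body (75 mm by 177 mm) begins 78 mm behind the grasp point.
Start: joints at [-0.121, 0.276, 1.505, -0, 1.361, -0.121], TCP at [0.575, -0, 0.205] pointing down, gripper open.
Joint ranges: [-2.89, 2.89], [-0.75, 2.08], [0.22, 2.7], [-1.18, 4.32], [0.11, 2.71], [-2.7, 2.7]. Speed limits (rad/s): [2.57, 2.57, 3.14, 3.14, 3.14, 3.14].

## Interface

Orientations are given as a unit quaternion [x, y, z, w].
In Python, from workcell import arm, grab_frame, ticket gives the robot as it stands.
- The arm moves only by the tool send_rows, never from a script. Its arguments are lists of equal length, an entry for each row: "linear": the shift along the tool's x, y, z in units of 25 mm (1.0 is 25 mm), a list of three; "delta_rot": the turn, a rotation vector about the tool's x, y, z in units of 5 degrees (1.0 is 5 degrees), a list of three; "claw": the finger opening in mm, from 0 to 94. A call has 1 to 12 rows; each row is the pose to reach, as a shift and turn from the pose commanded when the call began, along the tool's axes at that moment; what a row does not reach only later rows make up. A row lasts 1/10 s, in which the tool goes at most 50 mm and 8.59 degrees, less where a joint would pass 70% of its speed; a pose out of reach is approached as far as the arm can. A call with a gripper value outside its range is refused whole. The fingers move at their own pace and stop on an object; "newtons" is the grip in N (left out, the last holds). Time passes only in rows, so rows that repeat a pose let the fingers close. It gives the time, the measured TCP pose, the force, the opening and the grip force at its end, in the units of the state.
- arm.state(): the state, without advancing time (a new reading comes with each control period).
- grab_frame(name): name is "scene" or "side" or "wrist"; returns a dict with "frame" (384x512x3 uint8, red, green, blue), "fx", "fy", "cx", "cy" (pixels), "distortion" ([k1, k2, p1, p2, k3] as OpenCV has them; the pictures are not rectified), "eye" and "attitude" of the camera in the world; the wrist camera has in their place "tool_from_camera" (4x4, takes a point from camera to tool coordinates, whose origin is the TCP and whose axes are the flange's). Camera axes: x right, y up, looking along -z (the intrinsics and any distortion apply to the point x, -y, -z); pixel columns grow to the right and rows downward; lengths in m; the calibration is good to about 2 mm. A picture is of the moment at which its call begins: read the wrist's pose just before it. There is no depth.
- ticket.close_job(): hands the job in; it is judged then, once.
The state is a dict: "time": time; "joint_positions": joint angles; "joint_vel": joint speeds; "effort": joint torques, N m; "position": TCP position; "ee_rot": TCP orientation; "ft_force": force on the tool from outside, world axes, zero at the start; "ft_torque": the same for the moment, N m; "width": opening from 0.0 (shut) to 1.0 (fully open); "finger_force": force on a finger pad.
Only numpy, scipy, OpenCV 4.12 (cv2) and the standard library are available. Lean on these libraries where they do the work, as an engineer would, in place of code of your own. Each camera call takes 0.05 s, during which the arm holds its last target. There are 200 camera calls.

## Task

Take the glass bead standing on the brown cork pad and slide it onto the slanted gauge pin as far as it goes without forcing it: if it goes fully home onto the brass flange it fits, if it stops at the step part-way down the pin it is too tight. Then take it off and stand it upright in the green tray if it fits, in the red tray if it is too tight, without dropping it, and leave the other bead, the small amber jar and the tin of brushes where they are.

Things in the scene. Friction and masses are not known exactly. Their poses are not given: they have to be found in the camera images.
- bead_a: Teal glass tube bead, open at both ends: 30 mm outside diameter, 42 mm tall, about 50 g, straight bore. Starts upright on the cork or the grey pad (differs from run to run). Origin: centre of its underside; z runs up the bore; both ends alike. One bead has a 21 mm bore (fits the gauge), the other 15 mm (too tight): test it to tell which.
- bead_b: Teal glass tube bead, open at both ends: 30 mm outside diameter, 42 mm tall, about 50 g, straight bore. Starts upright on the cork or the grey pad (differs from run to run). Origin: centre of its underside; z runs up the bore; both ends alike. One bead has a 21 mm bore (fits the gauge), the other 15 mm (too tight): test it to tell which.
- pin: Stepped steel gauge pin on a brass flange (44 mm diameter), fixed, leaning 35 degrees from vertical roughly towards the robot. Origin: on the pin's axis at the flange's upper face, 85 mm above the table; z runs along the pin to its tip, y is level. A bead that fits comes to rest with its lower end at z = 0; one that is too tight stops with its lower end at about z = 24 mm.
- pin_tip (a point): Free end of the gauge pin, on its axis, 56 mm from the flange. The pin is 18 mm in diameter from the flange to z = 22 mm, then a cone (the step) narrowing to 11 mm diameter at z = 27 mm, an 11 mm pilot to z = 50 mm and a blunt point to 56 mm (4 mm diameter at the end).
- gauge: Fixed dark steel gauge base under the pin, 130 x 100 x 14 mm plate. Origin: centre of its underside; the pin leans towards its -x side, and starts straight above the origin.
- pad: Brown cork pad, fixed, 90 x 90 x 4 mm, on which the bead to be tested stands. Origin: centre of its underside.
- queue: Grey felt-covered pad, fixed, 90 x 90 x 4 mm, on which the bead that is left alone stands. Origin: centre of its underside.
- tray_green: Open green plastic sorting tray for beads that fit, fixed, 120 x 120 mm, rim 25 mm high, walls and floor 5 mm thick. Origin: centre of its underside, so the floor inside is 5 mm above it; sides along x and y. The two trays may stand on either side.
- tray_red: Open red plastic sorting tray for beads that are too tight, fixed, 120 x 120 mm, rim 25 mm high, walls and floor 5 mm thick. Origin: centre of its underside, so the floor inside is 5 mm above it; sides along x and y. The two trays may stand on either side.
- vial: Small amber glass jar with black cap, 38 mm diameter, 58 mm tall, loose, between gauge and robot; leave alone. Origin: centre of its underside.
- tin: Loose metal tin with brushes and pencils standing in it, 74 mm diameter, 100 mm tall, about 160 mm with its contents, beyond the gauge; leave alone. Origin: centre of its underside.

How it is judged:
On the way:
1. the bead is on the gauge pin as far as it goes: fully home on the flange, or, if too tight, stopped at the step (((x of bead_a in the frame of pin between -0.005 and 0.005 m and y of bead_a in the frame of pin between -0.005 and 0.005 m and z of bead_a in the frame of pin between -0.004 and 0.005 m and angle between the z axis of bead_a and the z axis of pin, either way round below 0.15 rad) or (x of bead_b in the frame of pin between -0.005 and 0.005 m and y of bead_b in the frame of pin between -0.005 and 0.005 m and z of bead_b in the frame of pin between -0.004 and 0.029 m and angle between the z axis of bead_b and the z axis of pin, either way round below 0.15 rad))), for 0.2 s.
At the end, for the whole second after the job is handed in: The tested bead stands upright (within 9 degrees) and still on the floor of the right tray: green if it went home on the flange, red if it stopped at the step; the other bead still stands upright on the grey pad, within 40 mm of its centre (((x of bead_a in the frame of tray_green between -0.045 and 0.045 m and y of bead_a in the frame of tray_green between -0.045 and 0.045 m and z of bead_a in the frame of tray_green between 0 and 0.01 m and angle between each of bead_a, bead_b's own z axis and vertical below 0.15 rad and linear speed of bead_a below 0.03 m/s and horizontal distance between bead_b and queue below 0.04 m) or (x of bead_b in the frame of tray_red between -0.045 and 0.045 m and y of bead_b in the frame of tray_red between -0.045 and 0.045 m and z of bead_b in the frame of tray_red between 0 and 0.01 m and angle between each of bead_b, bead_a's own z axis and vertical below 0.15 rad and linear speed of bead_b below 0.03 m/s and horizontal distance between bead_a and queue below 0.04 m))); the robot touches nothing.
It fails at once if both beads moved (more than 20 mm): only the one on the cork pad is tested (distance of each of bead_a, bead_b from where it was at the start of the episode above 0.02 m).
It fails at once if the amber jar moved more than 30 mm (distance of vial from where it was at the start of the episode above 0.03 m).
It fails at once if the tin moved more than 30 mm (distance of tin from where it was at the start of the episode above 0.03 m).
It fails at once if a bead forced onto the gauge with more than 45 N (contact force between any of bead_a, bead_b and pin above 45 N).
It fails at once if a bead dropped (falling free at more than 0.6 m/s, about 2 cm of fall) ((contact force between bead_a and anything else below 0.02 N and linear speed of bead_a above 0.6 m/s) or (contact force between bead_b and anything else below 0.02 N and linear speed of bead_b above 0.6 m/s)).
It also fails if it takes over 48 s, if anything falls off the work surface, if the arm or the gripper's body presses on something with over 40 N, if the wrist force passes 120 N, or if a joint passes its speed limit or range.

## Working session

There is one attempt and no reset: what is moved stays moved. The work goes in short steps, Python scripts to look and compute and a tool call to move; the robot and the scene stay as the last step left them, time stands still between calls to the robot, and variables do not carry over. Pictures are saved under pics/ and viewed, at most 10 in all, crops included, and the job is handed in when it is done.

Besides the shell and the picture viewer there is one more tool, called after ">>>" as a command line: name --argument value ..., lists and objects as JSON in quotes. send_rows: Moves the arm, as the interface text tells. Its arguments: {"type":"object","properties":{"linear":{"type":"array"},"delta_rot":{"type":"array"},"claw":{"type":"array"},"newtons":{"type":"number"}},"required":["linear","delta_rot","claw"]}

```bash
mkdir -p pics; cat > h.py <<'E'
import numpy as np,cv2
from scipy.spatial.transform import Rotation as R
from workcell import arm,grab_frame,ticket
def save(n,f): cv2.imwrite(f'pics/{n}.png',f['frame'][:,:,::-1])
E
python3 - <<'E'
from h import *
import pickle
s=arm.state();print(s,arm.hold_point_z)
for n in ['scene','side','wrist']:
    f=grab_frame(n);save(n+'0',f);pickle.dump(f,open(n+'0.pkl','wb'))
    print({k:v for k,v in f.items() if k!='frame'})
a=cv2.imread('pics/scene0.png');b=cv2.imread('pics/side0.png')
E
```

```text
{'time': 0.0, 'joint_positions': array([-1.21004251e-01,  2.76565200e-01,  1.50609878e+00, -3.22535076e-06,
        1.36066348e+00, -1.20994689e-01]), 'joint_vel': array([-0.00153732, -0.00158582, -0.00060016, -0.00036402, -0.00015622,
       -0.00058289]), 'effort': array([ 1.66144628e-04, -4.04588020e+01, -2.37234324e+01,  7.02253589e-02,
        3.46444664e-02, -1.77189750e-04]), 'position': array([5.74454555e-01, 5.72513738e-05, 2.04635405e-01]), 'ee_rot': array([ 7.07109657e-01,  7.07103373e-01, -5.36069774e-04, -6.81923249e-04]), 'ft_force': array([-0.67716402,  0.54316821, -0.04984197]), 'ft_torque': array([-0.00849332,  0.02200249, -0.05363496]), 'finger_force': 0.0, 'width': 0.9964575485787289} 0.0188
{'fx': 415.277550704332, 'fy': 415.277550704332, 'cx': 251.7428124550484, 'cy': 192.5806229745537, 'distortion': array([-0.15595363,  0.        ,  0.        ,  0.        ,  0.        ]), 'eye': array([0.819686  , 0.47792492, 0.80647986]), 'attitude': array([0.06790429, 0.31256944, 0.92231129, 0.21686686])}
{'fx': 378.8280317869149, 'fy': 378.8280317869149, 'cx': 247.72522215485932, 'cy': 191.26563090541134, 'distortion': array([-0.12570994,  0.        ,  0.        ,  0.        ,  0.        ]), 'eye': array([ 0.23787534, -0.5188199 ,  0.74352183]), 'attitude': array([ 0.36193173, -0.10774398, -0.2774298 ,  0.88341913])}
{'fx': 329.83244554105806, 'fy': 329.83244554105806, 'cx': 257.8677849093965, 'cy': 192.56044719372872, 'distortion': array([-0.01439823,  0.        ,  0.        ,  0.        ,  0.        ]), 'tool_from_camera': array([[-1.04714922e-03,  9.64588271e-01,  2.63758166e-01,
         7.68876062e-02],
       [ 9.99999400e-01,  1.09455108e-03, -3.27668895e-05,
         7.70883490e-04],
       [-3.20303341e-04,  2.63757973e-01, -9.64588839e-01,
        -1.79821620e-01],
       [ 0.00000000e+00,  0.00000000e+00,  0.00000000e+00,
         1.00000000e+00]])}
```

View pics/scene0.png

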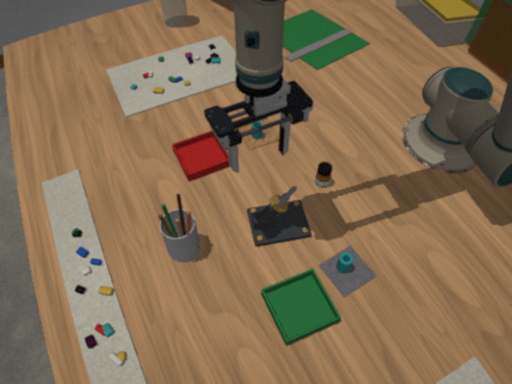

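View pics/side0.png

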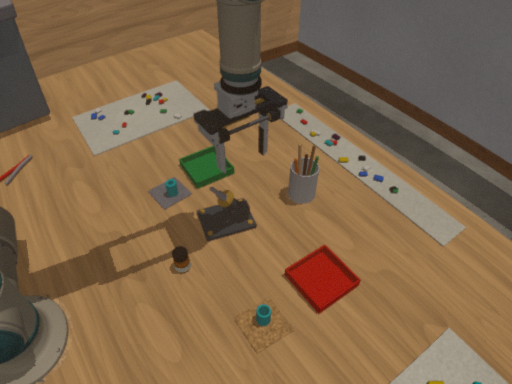

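View pics/wrist0.png

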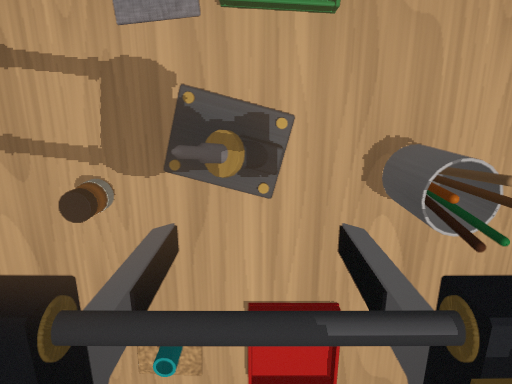

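The views show two beads, with the one to test on the cork pad (side image ~264,315; wrist ~167,360). The gauge plate is at wrist (165–295, 84–197), with the pin tip near (175,153). The red tray is at side (322,277) and the green tray at scene (300,305). Next I'll zoom in on the gauge for accurate pixel positions.

```bash
python3 - <<'E'
from h import *
def crop(n,x,y,w,h,k):
    return cv2.resize(cv2.imread(f'pics/{n}0.png')[y:y+h,x:x+w],None,fx=k,fy=k,interpolation=cv2.INTER_CUBIC)
o=np.zeros((600,800,3),np.uint8)
a=crop('scene',240,180,80,70,5);o[:350,:400]=a
a=crop('side',190,180,80,70,5);o[:350,400:800]=a
a=crop('wrist',155,75,150,62,4);o[350:598,:600]=crop('wrist',155,110,150,62,4)
cv2.imwrite('pics/c1.png',o)
E
```

```text
(no output)
```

View pics/c1.png

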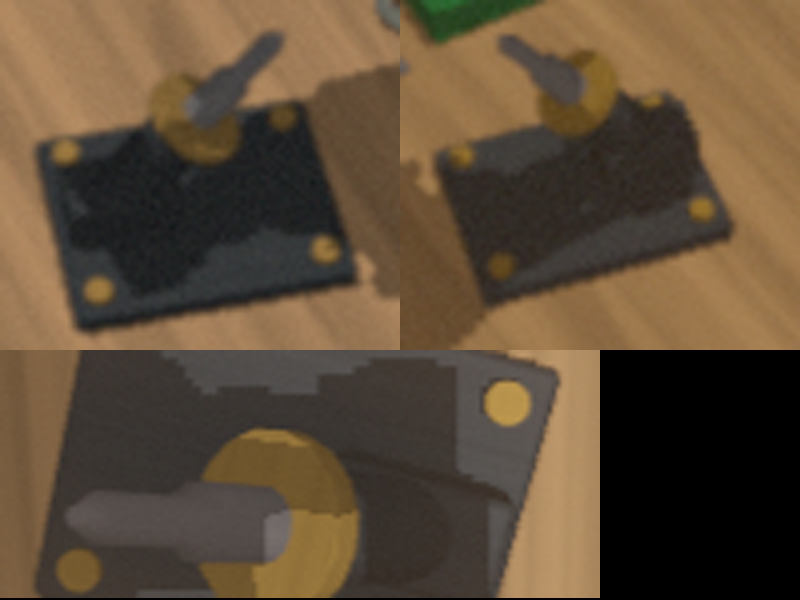

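Scene crop: pin tip ~(277,38), flange centre ~(196,118). Side crop: tip ~(107,42), flange ~(178,92). Wrist crop: tip ~(68,169), flange ~(280,170). The plate corners are also readable. I'll fit the poses from these.

```bash
cat >> h.py <<'E'
import pickle
from scipy.optimize import least_squares
def cam(f,s=None):
    # returns world->cv camera rotation, translation
    if 'eye' in f: C=R.from_quat(f['attitude']).as_matrix();e=np.array(f['eye'])
    else:
        T=np.eye(4);T[:3,:3]=R.from_quat(s['ee_rot']).as_matrix();T[:3,3]=s['position'];T=T@f['tool_from_camera'];C=T[:3,:3];e=T[:3,3]
    Rc=(C@np.diag([1,-1,-1])).T
    return Rc,-Rc@e
def proj(f,P,s=None):
    Rc,t=cam(f,s);K=np.array([[f['fx'],0,f['cx']],[0,f['fy'],f['cy']],[0,0,1]])
    return cv2.projectPoints(np.atleast_2d(P).astype(float),cv2.Rodrigues(Rc)[0],t,K,f['distortion'])[0][:,0]
S0={'position':np.array([.574454,.0000572,.204635]),'ee_rot':np.array([7.07109657e-01,7.07103373e-01,-5.36069774e-04,-6.81923249e-04])}
def load(n): return pickle.load(open(n+'.pkl','rb'))
def tealmask(img): 
    h=cv2.cvtColor(img,cv2.COLOR_RGB2HSV);return cv2.inRange(h,(82,110,30),(98,255,255))
def cyl(x,y,z0,r=.015,h=.042):
    a=np.linspace(0,2*np.pi,40);c=np.c_[x+r*np.cos(a),y+r*np.sin(a)];return np.r_[np.c_[c,0*a+z0],np.c_[c,0*a+z0+h]]
def hullc(p):
    h=cv2.convexHull(p.astype(np.float32));m=cv2.moments(h);return np.array([m['m10']/m['m00'],m['m01']/m['m00']]),m['m00']
E
python3 - <<'E'
from h import *
F={n:load(n+'0') for n in ['scene','side','wrist']}
u=lambda x,y,k,ox,oy:((x+.5)/k-.5+ox,(y+.5)/k-.5+oy)
g=[-.065,.065];
def pts(p):
    x,y,w=p;c,s=np.cos(w),np.sin(w);W=lambda a,b,z:[x+c*a-s*b,y+s*a+c*b,z]
    t=np.radians(35)
    return {'mm':W(-.065,-.05,.014),'mp':W(-.065,.05,.014),'pm':W(.065,-.05,.014),'pp':W(.065,.05,.014),'fl':W(0,0,.085),'tip':W(-.056*np.sin(t),0,.085+.056*np.cos(t))}
# robot is toward right in scene; toward left in side; left in wrist (up=+y)
O={('wrist','mp'):(182,84),('wrist','pp'):(295,115),('wrist','pm'):(271,197),('wrist','mm'):(164,170),
('wrist','tip'):u(66,169,4,155,110),('wrist','fl'):u(280,170,4,155,110),
('scene','tip'):u(278,36,5,240,180),('scene','fl'):u(196,118,5,240,180),('scene','mm'):u(305,102,5,240,180),('scene','pm'):u(38,148,5,240,180),('scene','pp'):u(80,318,5,240,180),('scene','mp'):u(356,273,5,240,180),
('side','tip'):u(104,40,5,190,180),('side','fl'):u(178,92,5,190,180),('side','mp'):u(38,150,5,190,180),('side','pp'):u(270,95,5,190,180),('side','pm'):u(330,230,5,190,180),('side','mm'):u(88,295,5,190,180)}
def res(p,only=None):
    q=pts(p);return np.concatenate([proj(F[c],q[k],S0)[0]-np.array(v) for (c,k),v in O.items() if only is None or c==only])
for o in [None,'scene','side','wrist']:
    r=least_squares(res,[.55,.08,-.2],loss='soft_l1',args=(o,));print(o,r.x)
    if o is None:
        for (k,v) in zip(O,r.fun.reshape(-1,2)):print(k,v.round(1))
        q=pts(r.x);print(q['tip'])
for n in F:
    m=tealmask(F[n]['frame']);N,l,st,ce=cv2.connectedComponentsWithStats(m)
    for i in range(1,N):
        if st[i,4]>60:print(n,st[i],ce[i])
def fit(f,c,guess):
    return least_squares(lambda p:hullc(proj(f,cyl(p[0],p[1],.004),S0))[0]-c,guess).x
h=cv2.cvtColor(F['scene']['frame'],cv2.COLOR_RGB2HSV)
for nm,lo,hi in [('red',(0,180,60),(6,255,255)),('green',(60,100,30),(80,255,255))]:
  for n in ['scene','side']:
    m=cv2.inRange(cv2.cvtColor(F[n]['frame'],cv2.COLOR_RGB2HSV),lo,hi);N,l,st,ce=cv2.connectedComponentsWithStats(m);
    for i in range(1,N):
        if st[i,4]>500:
            bx=lambda p:np.array([[p[0]+a,p[1]+b,z] for a in(-.06,.06) for b in(-.06,.06) for z in(0,.025)])
            hc=hullc(np.argwhere(l==i)[:,::-1])
            r=least_squares(lambda p:hullc(proj(F[n],bx(p)))[0]-hc[0],[.6,0]);print(nm,n,st[i],r.x,hc[1],hullc(proj(F[n],bx(r.x)))[1])
E
```

```text
None [ 0.54159275  0.03225354 -0.26438875]
('wrist', 'mp') [-1.8 -1.2]
('wrist', 'pp') [1.6 0.2]
('wrist', 'pm') [0.8 2.7]
('wrist', 'mm') [-1.4  1.3]
('wrist', 'tip') [ 3.1 -0.5]
('wrist', 'fl') [-3.5  1.1]
('scene', 'tip') [0.4 0.1]
('scene', 'fl') [ 0.7 -0.8]
('scene', 'mm') [-0.6 -1.2]
('scene', 'pm') [-1.1 -1.4]
('scene', 'pp') [-1.   1.1]
('scene', 'mp') [ 0.8 -0.1]
('side', 'tip') [-0.6 -1. ]
('side', 'fl') [-0.9 -1.1]
('side', 'mp') [-1.  -0.8]
('side', 'pp') [ 0.  -2.2]
('side', 'pm') [ 1.1 -1.9]
('side', 'mm') [-0.9 -0.7]
[np.float64(0.5105885712813574), np.float64(0.04064719051579563), np.float64(0.13087251448018355)]
scene [ 0.54184724  0.03307528 -0.2701499 ]
side [ 0.54049084  0.02798301 -0.279794  ]
wrist [ 0.54157791  0.03261521 -0.2623914 ]
scene [337 253  16  20 245] [344.44081633 262.22857143]
scene [103 324  11  12  80] [107.55  329.575]
side [166 179  11  17 141] [171.32624113 186.9787234 ]
side [257 305  14  20 231] [263.18614719 314.37662338]
wrist [153 346  29  31 661] [166.55824508 360.19062027]
red scene [ 173  131   56   49 1654] [ 0.61860316 -0.22518027] 1720.0 1973.355327516445
red side [ 285  245   75   68 2810] [ 0.62135813 -0.23322835] 2788.0 2922.2265895360615
green scene [ 283   10   61   42 1465] [ 0.06423819 -0.64354173] 1458.5 872.0674237814965
green scene [301  34  67  35 986] [ 0.01313217 -0.49371228] 975.5 993.6757158005494
green scene [ 262  270   78   74 3422] [0.59898344 0.23116935] 3407.0 3726.533077696804
green side [183 151  39  31 658] [0.58917227 0.23115468] 690.0 1499.9569503297098
```

```bash
python3 - <<'E'
from h import *
F={n:load(n+'0') for n in ['scene','side','wrist']}
u=lambda x,y,k,ox,oy:((x+.5)/k-.5+ox,(y+.5)/k-.5+oy)
T={'tip':{'scene':u(278,36,5,240,180),'side':u(104,40,5,190,180),'wrist':u(66,169,4,155,110)},
'fl':{'scene':u(196,118,5,240,180),'side':u(178,92,5,190,180),'wrist':u(280,170,4,155,110)}}
P={}
for k,o in T.items():
    for use in [('scene','side','wrist'),('scene','side'),('scene','wrist'),('side','wrist')]:
        r=least_squares(lambda p:np.concatenate([proj(F[c],p,S0)[0]-o[c] for c in use]),[.53,.03,.1]);print(k,use,r.x.round(4),r.fun.round(1))
B={'side':(263.19,314.38),'wrist':(166.6,360.2)}
for n,c in B.items():
    r=least_squares(lambda p:hullc(proj(F[n],cyl(p[0],p[1],.004),S0))[0]-c,[.47,-.15]);print('cork',n,r.x,proj(F[n],cyl(*r.x,.004),S0).min(0),proj(F[n],cyl(*r.x,.004),S0).max(0))
for n,c in {'scene':(344.44,262.2),'side':(171.3,187)}.items():
    r=least_squares(lambda p:hullc(proj(F[n],cyl(p[0],p[1],.004),S0))[0]-c,[.47,.15]);print('grey',n,r.x)
E
```

```text
tip ('scene', 'side', 'wrist') [0.5084 0.0398 0.1297] [ 1.1 -0.2 -1.2 -0.1  0.7  0.3]
tip ('scene', 'side') [0.5106 0.0388 0.129 ] [-0.1 -0.  -0.1  0. ]
tip ('scene', 'wrist') [0.5082 0.04   0.1297] [ 1.2 -0.2  0.4  0.1]
tip ('side', 'wrist') [0.5082 0.0399 0.1299] [-1.3 -0.1  0.4  0.2]
fl ('scene', 'side', 'wrist') [0.5441 0.0324 0.081 ] [-0.3  0.8 -0.  -0.5 -0.3  0.3]
fl ('scene', 'side') [0.5428 0.031  0.0814] [-0.1 -0.  -0.1  0. ]
fl ('scene', 'wrist') [0.5448 0.0335 0.0857] [-0.3 -0.  -0.1 -0.1]
fl ('side', 'wrist') [0.5442 0.0325 0.0792] [ 0.1 -0.  -0.  -0. ]
cork side [ 0.45749284 -0.24282845] [255.75001629 303.02707583] [270.93216939 325.87963996]
cork wrist [ 0.45489454 -0.24892384] [150.67027962 338.61041566] [181.90423751 381.18988013]
grey scene [0.47054031 0.19489756]
grey side [0.47123479 0.19604264]
```

>>> send_rows --linear '[[-9.8, -4.7, 1.6], [-9.8, -4.7, 1.6], [-9.8, -4.7, 1.6], [-9.8, -4.7, 1.6], [-9.8, -4.7, 1.6], [-9.8, -4.7, 1.6], [-9.8, -4.7, 1.6], [-9.8, -4.7, 1.6], [-9.8, -4.7, 1.6], [-9.8, -4.7, 1.6]]' --delta_rot '[[0, 0, 0], [0, 0, 0], [0, 0, 0], [0, 0, 0], [0, 0, 0], [0, 0, 0], [0, 0, 0], [0, 0, 0], [0, 0, 0], [0, 0, 0]]' --claw '[60, 60, 60, 60, 60, 60, 60, 60, 60, 60]' --newtons 15

```text
time: 1.15
position: [0.4582, -0.2439, 0.1657]
ee_rot: [0.706, 0.708, 0.0, 0.0]
ft_force: [-0.2, -0.2, -0.6]
width: 0.636
finger_force: 0.0
```

```bash
python3 - <<'E'
from h import *
s=arm.state();print(s['time'],s['position'],s['ee_rot'],s['joint_positions'],s['width'])
for n in ['wrist','scene']:
    f=grab_frame(n);pickle.dump((f,s),open(n+'1.pkl','wb'));save(n+'1',f)
    m=tealmask(f['frame']);N,l,st,ce=cv2.connectedComponentsWithStats(m)
    for i in range(1,N):
        if st[i,4]>60:print(n,st[i],ce[i])
    r=proj(f,cyl(.457,-.244,.004),s);print(r.min(0),r.max(0))
w=cv2.imread('pics/wrist1.png');sc=cv2.imread('pics/scene1.png')
o=np.zeros((384,800,3),np.uint8);o[:,:512]=w;o[:280,512:]=cv2.resize(sc[100:240,170:314],(288,280));cv2.imwrite('pics/c2.png',o)
E
```

```text
1.15 [ 0.45819668 -0.24385789  0.1656931 ] [7.06449183e-01 7.07763713e-01 2.37501682e-04 1.47086405e-04] [-6.23512079e-01  2.18351358e-01  1.68753290e+00  4.46612630e-04
  1.23534193e+00 -6.25518052e-01] 0.6362583021429509
wrist [242 171  30  30 248] [256.53225806 186.04032258]
[239.71608346 163.74291444] [271.67986269 202.8530012 ]
scene [253 122   9  17 138] [256.94202899 130.04347826]
scene [452 163  39  24 233] [473.10300429 174.472103  ]
scene [337 253  16  20 246] [344.45121951 262.25203252]
scene [103 324  11  12  80] [107.5625 329.7125]
[251.22645391 120.04285495] [262.5440965  139.12235375]
```

View pics/c2.png

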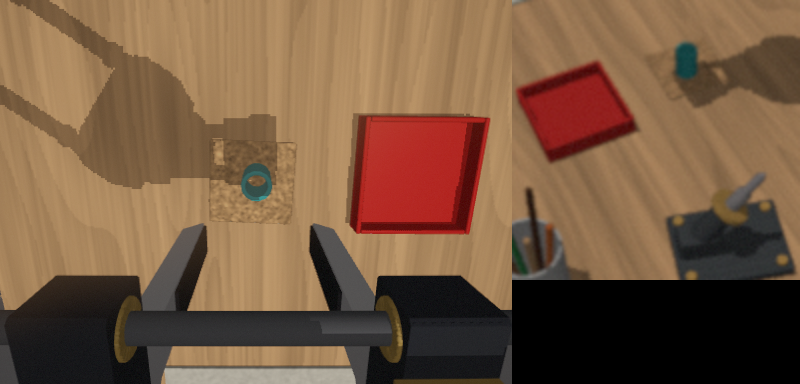

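The bead is at wrist ~(257,182), centred between the fingers. The red tray's wall is well clear of them, so I'm descending and gripping.

>>> send_rows --linear '[[0, 0, 2], [0, 0, 4], [0, 0, 5.4], [0, 0, 6.05], [0, 0, 6.05], [0, 0, 6.05], [0, 0, 6.05], [0, 0, 6.05], [0, 0, 6.05], [0, 0, 6.05], [0, 0, 6.05]]' --delta_rot '[[0, 0, 0], [0, 0, 0], [0, 0, 0], [0, 0, 0], [0, 0, 0], [0, 0, 0], [0, 0, 0], [0, 0, 0], [0, 0, 0], [0, 0, 0], [0, 0, 0]]' --claw '[60, 60, 60, 60, 60, 25, 25, 25, 25, 25, 25]' --newtons 20

```text
time: 2.35
position: [0.458, -0.2454, 0.0152]
ee_rot: [0.707, 0.707, 0.0, 0.001]
ft_force: [-0.9, -0.1, 6.1]
width: 0.305
finger_force: 19.9
```

>>> send_rows --linear '[[0, 0, -1], [0, 0, -3], [0, 0, -5], [0, 0, -7], [0, 0, -7], [0, 0, -7], [0, 0, -7]]' --delta_rot '[[0, 0, 0], [0, 0, 0], [0, 0, 0], [0, 0, 0], [0, 0, 0], [0, 0, 0], [0, 0, 0]]' --claw '[25, 25, 25, 25, 25, 25, 25]'

```text
time: 3.05
position: [0.4563, -0.2442, 0.1875]
ee_rot: [0.707, 0.707, -0.0, -0.002]
ft_force: [-0.7, 0.1, -0.9]
width: 0.309
finger_force: 19.9
```

```bash
cat >> h.py <<'E'
W=-.255; TIP=np.array([.5095,.0395,.1305]); t35=np.radians(35)
def pinR(w=W):
    c,s=np.cos(w),np.sin(w);z=np.array([-np.sin(t35)*c,-np.sin(t35)*s,np.cos(t35)]);y=np.array([-s,c,0]);return np.c_[np.cross(y,z),y,z]
def toolR(w=W): # tool x=pin y, tool y=pin x, tool z=-pin z
    p=pinR(w);return np.c_[p[:,1],p[:,0],-p[:,2]]
def delta(s,pos,Rt):
    R0=R.from_quat(s['ee_rot']).as_matrix()
    return (R0.T@(np.array(pos)-s['position'])/.025).round(3),(np.degrees(R.from_matrix(R0.T@Rt).as_rotvec())/5).round(3)
E
python3 - <<'E'
from h import *
s=arm.state();print(s['time'],s['position'],s['width'],s['ft_force'],s['finger_force'])
d=pinR()[:,2];print(d)
# lower end of bead 25mm beyond the tip; TCP another 11 mm further
print(delta(s,TIP+d*(.025+.0112),toolR()),TIP+d*.0362)
E
```

```text
3.05 [ 0.45634096 -0.24419894  0.18753741] 0.3086654826981822 [-0.69111995  0.09612363 -0.91753505] 19.937058014329523
[-0.55502886  0.14468202  0.81915204]
(array([11.555,  1.325,  1.115]), array([-6.995, -0.911,  2.824])) [0.48940796 0.04473749 0.1601533 ]
```

>>> send_rows --linear '[[11.5, 1.3, 0], [11.5, 1.3, 0], [11.5, 1.3, 0], [11.5, 1.3, 0], [11.5, 1.3, 0], [11.5, 1.3, 0], [11.5, 1.3, 0], [11.5, 1.3, 0], [11.55, 1.3, 1.1], [11.55, 1.3, 1.1], [11.55, 1.3, 1.1], [11.55, 1.3, 1.1]]' --delta_rot '[[-7, -0.9, 2.8], [-7, -0.9, 2.8], [-7, -0.9, 2.8], [-7, -0.9, 2.8], [-7, -0.9, 2.8], [-7, -0.9, 2.8], [-7, -0.9, 2.8], [-7, -0.9, 2.8], [-7, -0.9, 2.8], [-7, -0.9, 2.8], [-7, -0.9, 2.8], [-7, -0.9, 2.8]]' --claw '[25, 25, 25, 25, 25, 25, 25, 25, 25, 25, 25, 25]'

```text
time: 4.25
position: [0.4901, 0.0433, 0.1617]
ee_rot: [0.754, 0.584, 0.185, 0.239]
ft_force: [0.1, -0.3, 0.5]
width: 0.306
finger_force: 19.9
```

```bash
python3 - <<'E'
from h import *
s=arm.state();print(s['time'],s['position'],s['width'],s['ft_force'],s['finger_force'])
print(delta(s,TIP+pinR()[:,2]*.0362,toolR()))
C={'wrist':None}
Rt=R.from_quat(s['ee_rot']).as_matrix()
fs={}
for n in ['wrist','scene','side']:
    f=grab_frame(n);fs[n]=f;pickle.dump((f,s),open(n+'2.pkl','wb'));save(n+'2',f)
def cr(n,w,h,k):
    c=proj(fs[n],TIP,s)[0];x,y=int(c[0]-w/2),int(c[1]-h/2);x=max(0,min(512-w,x));y=max(0,min(384-h,y));print(n,x,y,k,'tip pred',c.round(1))
    print(' bead axis pred',proj(fs[n],[s['position']+Rt[:,2]*.0112,s['position']-Rt[:,2]*.0308],s).round(1))
    return cv2.resize(cv2.imread(f'pics/{n}2.png')[y:y+h,x:x+w],None,fx=k,fy=k,interpolation=cv2.INTER_CUBIC)
o=np.zeros((600,800,3),np.uint8)
o[:300,:400]=cr('scene',80,60,5);o[:300,400:]=cr('side',80,60,5);o[300:600,:600]=cr('wrist',200,100,3);cv2.imwrite('pics/c3.png',o)
E
```

```text
4.25 [0.49014598 0.04333023 0.16172655] 0.30632748143695665 [ 0.08038218 -0.34648249  0.47151058] 19.93719098623842
(array([ 0.047, -0.071,  0.027]), array([ 0.035, -0.001,  0.021]))
scene 255 156 5 tip pred [295.7 186.4]
 bead axis pred [[302.7 178.2]
 [315.9 165.2]]
side 169 157 5 tip pred [209.7 187.2]
 bead axis pred [[203.3 182. ]
 [191.1 173.4]]
wrist 153 165 3 tip pred [253.8 215.7]
 bead axis pred [[256.4 231.3]
 [256.1 263.2]]
```

View pics/c3.png

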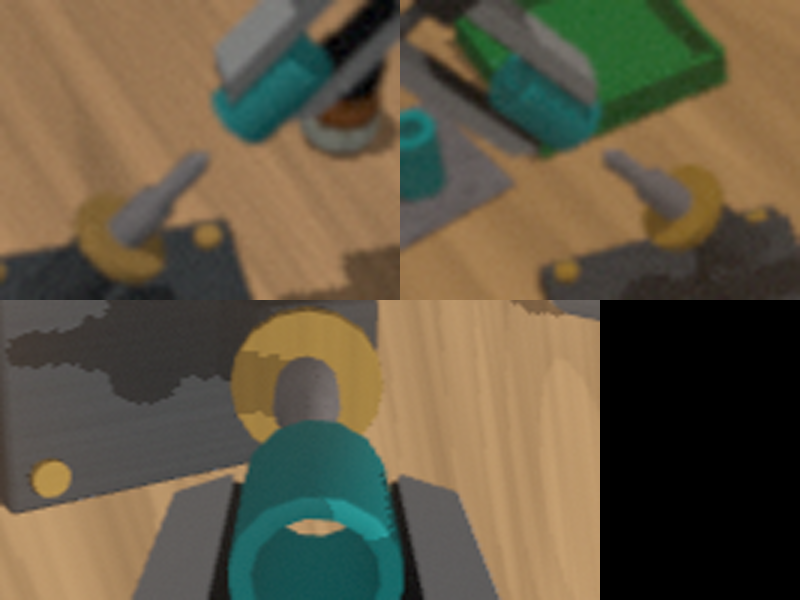

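```bash
python3 - <<'E'
from h import *
f,s=load('wrist2');Rt=R.from_quat(s['ee_rot']).as_matrix();p0=s['position'];k=np.linspace(0,2*np.pi,200)
def circ(x,y,z,r): return proj(f,p0+np.c_[x+r*np.cos(k),y+r*np.sin(k),0*k+z]@Rt.T,s)
for z in (.089,.092,.095):
    q=circ(0,0,z,.022);print('flange z',z,q.min(0).round(1),q.max(0).round(1),'obs L230.4 R280.2 T167.8')
for z in(-.0308,.0112):
    q=circ(0,0,z,.015);print('bead',z,q.min(0).round(1),q.max(0).round(1))
print('obs near end L228.8 R287.5 T ~232; far end T 205.2')
# bead in fixed cams
for n in ['scene','side']:
    g,_=load(n+'2');m=tealmask(g['frame']);N,l,st,ce=cv2.connectedComponentsWithStats(m)
    for i in range(1,N):
        if st[i,4]>60:print(n,st[i],ce[i])
    a=cyl(0,0,-.0308);q=proj(g,p0+a@Rt.T);print('pred bbox',q.min(0).round(1),q.max(0).round(1))
E
```

```text
flange z 0.089 [230.8 171.1] [282.8 221.1] obs L230.4 R280.2 T167.8
flange z 0.092 [231.1 170.4] [282.5 219.9] obs L230.4 R280.2 T167.8
flange z 0.095 [231.3 169.7] [282.3 218.7] obs L230.4 R280.2 T167.8
bead -0.0308 [225.9 235.1] [286.3 290. ]
bead 0.0112 [232.2 208.2] [280.7 253.5]
obs near end L228.8 R287.5 T ~232; far end T 205.2
scene [298 164  24  20 230] [310.13478261 173.72608696]
scene [337 253  16  20 245] [344.48571429 262.26122449]
scene [103 324  10  12  79] [107.48101266 329.55696203]
pred bbox [296.8 159.4] [321.7 184.1]
side [187 168  22  18 216] [196.81481481 177.61574074]
side [166 179  11  18 151] [171.2781457  187.18543046]
pred bbox [185.9 167.3] [208.6 188.1]
```

The wrist crop shows the bead's bore axis (col ~316) nearly parallel to the pin (col ~307). It is about 2 mm off in tool −y and well aligned in x. I'll correct that and slide the bead over the pilot.

>>> send_rows --linear '[[0.02, -0.08, 0], [0.02, -0.08, 0.2], [0.02, -0.08, 0.4], [0.02, -0.08, 0.6], [0.02, -0.08, 0.8], [0.02, -0.08, 1.0], [0.02, -0.08, 1.2], [0.02, -0.08, 1.4], [0.02, -0.08, 1.6], [0.02, -0.08, 1.8], [0.02, -0.08, 1.8]]' --delta_rot '[[0, 0, 0], [0, 0, 0], [0, 0, 0], [0, 0, 0], [0, 0, 0], [0, 0, 0], [0, 0, 0], [0, 0, 0], [0, 0, 0], [0, 0, 0], [0, 0, 0]]' --claw '[25, 25, 25, 25, 25, 25, 25, 25, 25, 25, 25]'

```text
time: 5.5
position: [0.5137, 0.038, 0.1231]
ee_rot: [0.754, 0.584, 0.184, 0.239]
ft_force: [-0.1, -0.6, -0.6]
width: 0.303
finger_force: 19.9
```

```bash
python3 - <<'E'
from h import *
s=arm.state();print(s['time'],s['position'],s['ft_force'],s['ft_torque'],s['finger_force'])
Rt=R.from_quat(s['ee_rot']).as_matrix();print('force in tool',Rt.T@s['ft_force'],Rt.T@s['ft_torque'])
print(delta(s,TIP+pinR()[:,2]*-.020+pinR()[:,2]*.0112,toolR()))
f=grab_frame('wrist');save('wrist3',f);fs=grab_frame('scene');save('scene3',fs)
o=np.zeros((384,800,3),np.uint8);o[:,:512]=cv2.imread('pics/wrist3.png');o[:288,512:]=cv2.resize(cv2.imread('pics/scene3.png')[150:222,255:327],(288,288),interpolation=cv2.INTER_CUBIC);cv2.imwrite('pics/c4.png',o)
E
```

```text
5.5 [0.51370606 0.03796878 0.12306649] [-0.07290561 -0.61364316 -0.57985724] [ 0.07755352  0.34559185 -0.00963821] 19.93702587671578
force in tool [-0.61153295 -0.26655301  0.52257489] [ 0.35401997 -0.014496    0.00094829]
(array([0.017, 0.025, 0.006]), array([ 0.028, -0.002,  0.031]))
```

View pics/c4.png

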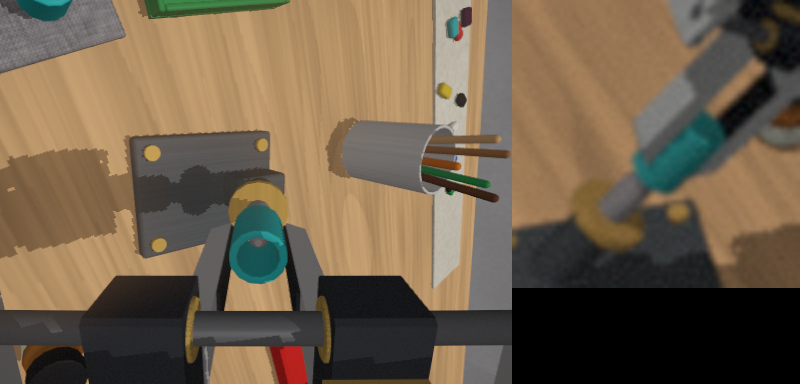

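The bead is threaded over the pilot, with the pin tip visible inside the bore at about (258,241), and there is no contact force. Next I'll advance gently past the step height.

>>> send_rows --linear '[[0, 0, 0.1], [0, 0, 0.2], [0, 0, 0.3], [0, 0, 0.4], [0, 0, 0.5], [0, 0, 0.56], [0, 0, 0.56], [0, 0, 0.56]]' --delta_rot '[[0, 0, 0], [0, 0, 0], [0, 0, 0], [0, 0, 0], [0, 0, 0], [0, 0, 0], [0, 0, 0], [0, 0, 0]]' --claw '[25, 25, 25, 25, 25, 25, 25, 25]'

```text
time: 6.4
position: [0.5215, 0.036, 0.1123]
ee_rot: [0.753, 0.584, 0.185, 0.239]
ft_force: [0.3, 0.6, -1.1]
width: 0.307
finger_force: 19.9
```

>>> send_rows --linear '[[0, 0, 0.08], [0, 0, 0.16], [0, 0, 0.24], [0, 0, 0.32], [0, 0, 0.32]]' --delta_rot '[[0, 0, 0], [0, 0, 0], [0, 0, 0], [0, 0, 0], [0, 0, 0]]' --claw '[25, 25, 25, 25, 25]'

```text
time: 6.9
position: [0.5259, 0.0347, 0.1055]
ee_rot: [0.754, 0.584, 0.184, 0.239]
ft_force: [-0.2, -0.9, -1.4]
width: 0.308
finger_force: 19.9
```

There's still no force past the step height, so it looks like the 21 mm bore. Continuing towards home.

>>> send_rows --linear '[[0, 0, 0.08], [0, 0, 0.16], [0, 0, 0.24], [0, 0, 0.32], [0, 0, 0.4], [0, 0, 0.4]]' --delta_rot '[[0, 0, 0], [0, 0, 0], [0, 0, 0], [0, 0, 0], [0, 0, 0], [0, 0, 0]]' --claw '[25, 25, 25, 25, 25, 25]'

```text
time: 7.5
position: [0.5315, 0.0333, 0.0973]
ee_rot: [0.754, 0.584, 0.184, 0.239]
ft_force: [-0.1, -1.8, -1.4]
width: 0.308
finger_force: 20.0
```

```bash
python3 - <<'E'
from h import *
s=arm.state();print(s['time'],s['ft_force'])
Rt=R.from_quat(s['ee_rot']).as_matrix();print('force in tool',Rt.T@s['ft_force'])
P=pinR();o=TIP-P[:,2]*.056;print('pin frame TCP, bead end',P.T@(s['position']-o),P.T@(s['position']+Rt[:,2]*.0112-o))
E
```

```text
7.5 [-0.05938558 -1.83724004 -1.37353362]
force in tool [-1.79171172 -0.4639993   1.35648295]
pin frame TCP, bead end [-0.00029781 -0.00046503  0.01569845] [-0.00026462 -0.00046409  0.0044985 ]
```

Slight side contact (under 2 N) and about 4.5 mm to go. I'll creep in with small steps.

>>> send_rows --linear '[[0.02, 0, 0.04], [0.02, 0, 0.08], [0.02, 0, 0.12], [0.02, 0, 0.16], [0.02, 0, 0.16], [0.02, 0, 0.16]]' --delta_rot '[[0, 0, 0], [0, 0, 0], [0, 0, 0], [0, 0, 0], [0, 0, 0], [0, 0, 0]]' --claw '[25, 25, 25, 25, 25, 25]'

```text
time: 8.1
position: [0.5335, 0.0329, 0.0942]
ee_rot: [0.754, 0.584, 0.184, 0.239]
ft_force: [-2.8, -3.9, 1.4]
width: 0.305
finger_force: 20.0
```

>>> send_rows --linear '[[-0.05, 0, 0], [-0.05, 0, 0.03], [-0.05, 0, 0.06], [-0.05, 0, 0.06]]' --delta_rot '[[0, 0, 0], [0, 0, 0], [0, 0, 0], [0, 0, 0]]' --claw '[25, 25, 25, 25]'

```text
time: 8.5
position: [0.5338, 0.0327, 0.0939]
ee_rot: [0.753, 0.584, 0.186, 0.239]
ft_force: [-13.5, 1.6, 14.5]
width: 0.306
finger_force: 20.0
```

```bash
python3 - <<'E'
from h import *
s=arm.state();print(s['time'],s['ft_force'])
Rt=R.from_quat(s['ee_rot']).as_matrix();print('force in tool',Rt.T@s['ft_force'])
P=pinR();o=TIP-P[:,2]*.056;print('pin frame bead end',P.T@(s['position']+Rt[:,2]*.0112-o))
for i,n in enumerate(['scene','side']):
    f=grab_frame(n);save(n+'5',f);pickle.dump((f,s),open(n+'5.pkl','wb'))
o=np.hstack([cv2.resize(cv2.imread(f'pics/{n}5.png')[y:y+60,x:x+50],(400,480),interpolation=cv2.INTER_CUBIC) for n,x,y in [('scene',260,165),('side',195,165)]]);cv2.imwrite('pics/c5.png',o)
E
```

```text
8.5 [-13.51909524   1.55167402  14.48841379]
force in tool [ -1.85756727  -2.63572716 -19.61351954]
pin frame bead end [-0.00027315 -0.00041402  0.0004054 ]
```

View pics/c5.png

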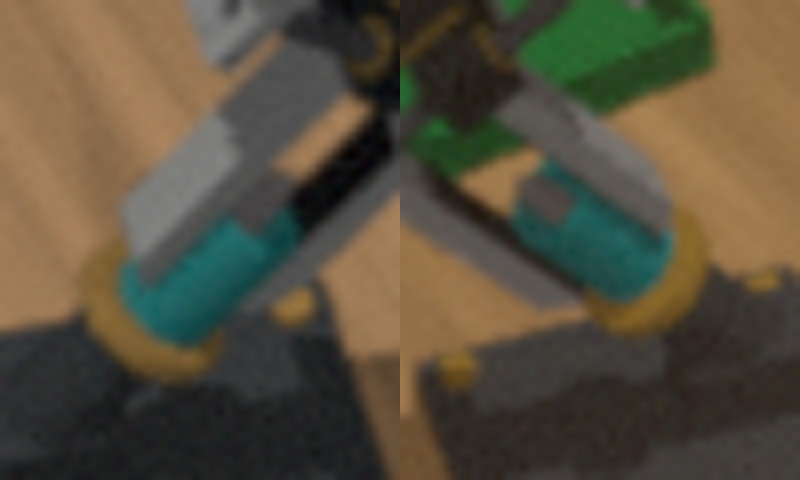

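Both views show the bead's lower end seated on the brass flange, with a sharp axial stop of about 20 N. It fits, so it goes in the green tray. I'll relax the push, hold briefly, then withdraw along the pin.

>>> send_rows --linear '[[0, 0, -0.05], [0, 0, -0.05], [0, 0, -0.05], [0, 0, -0.05], [0, 0, -0.3], [0, 0, -0.7], [0, 0, -1.2], [0, 0, -1.8], [0, 0, -2.5], [0, 0, -3.2], [0, 0, -3.8], [0, 0, -3.8]]' --delta_rot '[[0, 0, 0], [0, 0, 0], [0, 0, 0], [0, 0, 0], [0, 0, 0], [0, 0, 0], [0, 0, 0], [0, 0, 0], [0, 0, 0], [0, 0, 0], [0, 0, 0], [0, 0, 0]]' --claw '[25, 25, 25, 25, 25, 25, 25, 25, 25, 25, 25, 25]'

```text
time: 9.8
position: [0.4825, 0.0465, 0.173]
ee_rot: [0.753, 0.584, 0.187, 0.24]
ft_force: [0.0, -0.3, -0.7]
width: 0.305
finger_force: 20.0
```

```bash
python3 - <<'E'
from h import *
s=arm.state();print(s['time'],s['position'],s['ft_force'],s['finger_force'])
Rd=np.array([[0,1,0],[1,0,0],[0,0,-1.]])
print(delta(s,[.597,.231,.17],Rd)); print(delta(s,[s['position'][0],s['position'][1],.22],Rd)[0])
f,_=load('scene2');h=cv2.cvtColor(f['frame'],cv2.COLOR_RGB2HSV)
m=cv2.inRange(h,(60,100,30),(80,255,255));N,l,st,ce=cv2.connectedComponentsWithStats(m)
i=[i for i in range(1,N) if st[i,4]>2500][0]
q=cv2.convexHull(np.argwhere(l==i)[:,::-1].astype(np.int32))
bx=lambda p:np.array([[p[0]+a,p[1]+b,z] for a in(-.06,.06) for b in(-.06,.06) for z in(0,.025)])
p=proj(f,bx([.597,.231]));print(p.min(0),p.max(0),st[i])
E
```

```text
9.8 [0.48254972 0.0464849  0.17295014] [ 0.0364194  -0.33748569 -0.65967913] 19.96071667643264
(array([8.288, 2.04 , 1.612]), array([ 7.055,  0.877, -2.795]))
[ 0.003  1.092 -1.533]
[260.62108002 266.25594005] [342.81721206 346.14379334] [ 262  270   78   74 3420]
```

>>> send_rows --linear '[[8.3, 2.05, 1.6], [8.3, 2.05, 1.6], [8.3, 2.05, 1.6], [8.3, 2.05, 1.6], [8.3, 2.05, 1.6], [8.3, 2.05, 1.6], [8.3, 2.05, 1.6], [8.3, 2.05, 1.6], [8.3, 2.05, 1.6], [8.3, 2.05, 1.6]]' --delta_rot '[[7.05, 0.88, -2.8], [7.05, 0.88, -2.8], [7.05, 0.88, -2.8], [7.05, 0.88, -2.8], [7.05, 0.88, -2.8], [7.05, 0.88, -2.8], [7.05, 0.88, -2.8], [7.05, 0.88, -2.8], [7.05, 0.88, -2.8], [7.05, 0.88, -2.8]]' --claw '[25, 25, 25, 25, 25, 25, 25, 25, 25, 25]'

```text
time: 10.8
position: [0.5951, 0.2297, 0.1685]
ee_rot: [0.707, 0.707, -0.001, -0.001]
ft_force: [0.4, 0.2, -0.9]
width: 0.31
finger_force: 20.0
```

```bash
python3 - <<'E'
from h import *
s=arm.state();print(s['time'],s['position'],s['ft_force'],R.from_quat(s['ee_rot']).as_matrix()[:,2])
Rd=np.array([[0,1,0],[1,0,0],[0,0,-1.]])
print(delta(s,[.597,.231,.0172],Rd))
E
```

```text
10.8 [0.59512925 0.22973728 0.16847666] [ 0.39378441  0.24146606 -0.86214073] [-0.00309046 -0.00105822 -0.99999466]
(array([0.057, 0.093, 6.051]), array([-0.035,  0.012, -0.012]))
```

>>> send_rows --linear '[[0, 0.05, 1.5], [0, 0.05, 3], [0, 0.05, 4.5], [0, 0.05, 5.5], [0, 0.05, 5.85], [0, 0.05, 5.85], [0, 0.05, 5.9], [0, 0.05, 5.94], [0, 0.05, 5.98], [0, 0.05, 5.98]]' --delta_rot '[[0, 0, 0], [0, 0, 0], [0, 0, 0], [0, 0, 0], [0, 0, 0], [0, 0, 0], [0, 0, 0], [0, 0, 0], [0, 0, 0], [0, 0, 0]]' --claw '[25, 25, 25, 25, 25, 25, 25, 25, 25, 25]'

```text
time: 11.8
position: [0.5972, 0.2304, 0.0188]
ee_rot: [0.707, 0.707, -0.001, -0.001]
ft_force: [-0.2, 0.3, -0.5]
width: 0.305
finger_force: 20.0
```

>>> send_rows --linear '[[0, 0, 0.03], [0, 0, 0.06], [0, 0, 0.09], [0, 0, 0.09]]' --delta_rot '[[0, 0, 0], [0, 0, 0], [0, 0, 0], [0, 0, 0]]' --claw '[25, 25, 25, 25]'

```text
time: 12.2
position: [0.5968, 0.2302, 0.016]
ee_rot: [0.707, 0.707, -0.002, -0.001]
ft_force: [-0.9, 0.1, 3.1]
width: 0.3
finger_force: 20.0
```

It's touching the floor (about 3–4 N), so I'll release and rise.

>>> send_rows --linear '[[0, 0, 0], [0, 0, 0], [0, 0, 0], [0, 0, 0], [0, 0, 0], [0, 0, -0.5], [0, 0, -1.5], [0, 0, -3], [0, 0, -5], [0, 0, -6], [0, 0, -6]]' --delta_rot '[[0, 0, 0], [0, 0, 0], [0, 0, 0], [0, 0, 0], [0, 0, 0], [0, 0, 0], [0, 0, 0], [0, 0, 0], [0, 0, 0], [0, 0, 0], [0, 0, 0]]' --claw '[32, 35, 50, 54, 54, 54, 54, 54, 54, 54, 54]'

```text
time: 13.3
position: [0.6004, 0.2313, 0.1717]
ee_rot: [0.707, 0.707, 0.003, 0.002]
ft_force: [-0.9, 0.4, 0.3]
width: 0.576
finger_force: 0.0
```

```bash
python3 - <<'E'
from h import *
s=arm.state();print(s['time'],s['position'],s['width'],s['ft_force'])
f=grab_frame('wrist');save('wrist6',f);g=grab_frame('scene');save('scene6',g)
r=proj(f,cyl(.597,.2315,.005),s);print(r.min(0),r.max(0))
o=np.zeros((384,800,3),np.uint8);o[:,:512]=cv2.imread('pics/wrist6.png');o[:288,512:]=cv2.resize(cv2.imread('pics/scene6.png')[240:350,255:365],(288,288));cv2.imwrite('pics/c6.png',o)
E
```

```text
13.3 [0.60042902 0.23128134 0.17174542] 0.5761689291385709 [-0.88044813  0.42961944  0.25200242]
[236.90119151 162.82270912] [268.38292324 201.18718168]
```

View pics/c6.png

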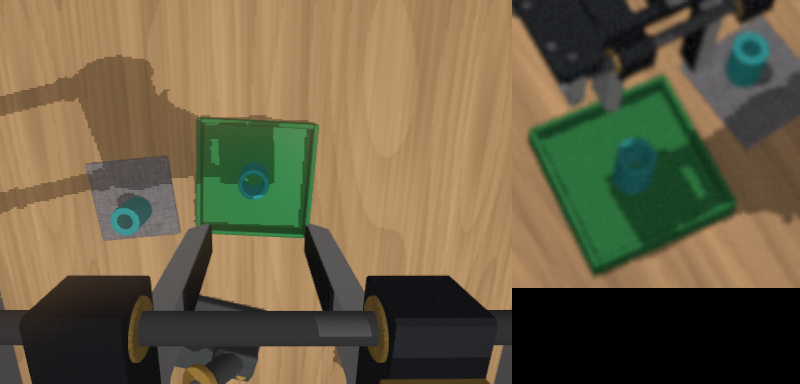

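The tested bead stands upright in the middle of the green tray (wrist ~253,182). The other bead is still upright on the grey pad (~128,218), and the gripper is clear. Handing in.

```bash
python3 -c "
from workcell import ticket
print(ticket.close_job())"
```

```text
the job is handed in; nothing more can be done
None
```

The bead went fully home on the brass flange, so it fits; it now stands upright in the green tray, and I handed the job in (robot clock about 13 s; no verdict was returned).

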